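Free the hearing aid remote from its bedside clamp

TASK

The black hearing aid remote is clamped in the bamboo clamp stand on the bedside table. Lift the clamp arm by its orange grip until it passes its hold-open point and stays open on its own when you let go, then take the black remote out and lay it flat, switch side up, on the floor of the open bamboo tray box without dropping it. Leave the clamp arm standing open.

Things in the scene. Friction and masses are not known exactly. Their poses are not given: they have to be found in the camera images.
- clamp_stand: Fixed bamboo stand. Plate 150 x 90 x 8 mm; origin: centre of its underside, on the table; z up, x runs from the orange grip's end to the hinge end (away from the robot, within 17 degrees). A 22 mm wide pedestal at x = -10 mm carries the remote, whose long sides overhang it by 8 mm. Hinge axis of the arm: along y at x = 55, z = 70 mm, between cheeks 82 mm high, 38 mm wide over all.
- clamp_arm (a joint): Steel clamp arm, 14 mm wide. Rad: 0 shut, level, pressing on the remote; lifting adds; stop 1.9. Grip: orange crossbar, 18 mm thick, 26 mm along the stand's y, 140 mm from the hinge axis; shut, at x -85, y 0, z 70 mm in the stand's frame, room below. Spring pulls it shut (about 3 N at the grip, less as it rises) up to 1.0 rad; beyond, it pulls open: let go there, it swings to the stop and stays.
- remote: Black hearing aid remote, 76 (x) x 38 (y) x 16 (z) mm, 40 to 85 g, white slide switch on top near its -x end. Origin: centre of its underside; z up out of the switch side. It starts in the clamp stand, x nearly along the stand's x, underside 40 mm above the table. Not the longer grey lamp remote with round buttons that lies loose on the table.
- tray_box: Fixed open bamboo box, outside 166 x 166 x 40 mm, walls 6 mm, inner floor 6 mm above the table, inside 154 x 154 mm. Origin: centre of its underside, on the table; z up. Its hinged lid stands open along the +x rim (away from the robot, within 15 degrees), leaning away, up to about 0.20 m high.
Mind the look-alikes: they are no part of the job. What is shaped like the clamp_stand but green, pink or purple is not meant.

How it is judged (in metres and radians):
On the way, in this order (a step that is already met when the one before it is completed fails the run):
1. the clamp arm stands open on its own, let go, with the remote still on the stand (value of joint clamp_arm above 1.5 rad and contact force between the fingers and clamp_stand below 0.1 N and z of remote in the frame of clamp_stand below 0.055 m and horizontal distance between remote and clamp_stand below 0.045 m), for 0.2 s.
2. the remote is lifted clear of the stand, the arm still open (value of joint clamp_arm above 1.5 rad and z of remote in the frame of clamp_stand above 0.065 m and contact force between the fingers and remote above 0.5 N), for 0.1 s.
At the end, for the whole second after the job is handed in: The remote lies at rest inside the tray box, flat on its floor (underside within 6 mm of the floor, tilted less than 10 degrees, switch side up), at any place and heading in it, and the clamp arm still stands open (beyond 1.5 rad) (x of remote in the frame of tray_box between -0.07 and 0.07 m and y of remote in the frame of tray_box between -0.07 and 0.07 m and z of remote in the frame of tray_box between 0.003 and 0.012 m and angle between remote's own z axis and vertical below 0.17 rad and linear speed of remote below 0.02 m/s and value of joint clamp_arm above 1.5 rad); the robot touches nothing.
It fails at once if the remote is dropped (falls free faster than 0.8 m/s, a drop of more than about 30 mm) (contact force between the fingers and remote below 0.01 N and linear speed of remote above 0.8 m/s).
It also fails if it takes over 56 s, if anything falls off the work surface, if the arm or the gripper's body presses on something with over 40 N, if the wrist force passes 120 N, or if a joint passes its speed limit or range.

ROBOT

A 6-joint arm with a two-finger parallel gripper is mounted at the origin on the work surface. World frame = base frame: x ahead of the robot, y to its left, z up, the work surface at z = 0. Lengths are in mm, angles in rad, forces in N, time in s.
With the tool pointing down it reaches from about 275 to 1000 mm from the base axis. Payload 8.4 kg.
Tool frame: the origin (TCP) lies on the centre line of the jaws, within the pads' length; the fingertips stand r.tip_reach ahead of it and the grasp point (between the pads) lies 3 mm ahead of it (r.tip_reach is the distance from the TCP to the fingertips, in mm); z points along the fingers, y is the direction in which the jaws open and shut (so a half turn about z gives the same grasp; the last joint's range is limited). The gripper opens to 85 mm and grips with 20 to 120 N. Pads are 22 mm wide; open, the fingers measure 114 mm over their backs; the gripper's body (76 mm by 85 mm) begins 54 mm behind the grasp point. The pads swing forward as they close: fully open they stand 13 mm farther back than shut.
Start: joints at [1.162, 0.353, 1.633, -0, 1.155, -0.002], TCP at [247.294, 573.998, 253.281] pointing down, gripper open.
Joint ranges: [-2.63, 2.63], [-0.92, 2.1], [0.06, 2.66], [-1.3, 4.44], [0, 2.69], [-3.02, 3.02]. Speed limits (rad/s): [2.22, 2.22, 2.79, 3.14, 3.14, 3.14].

INTERFACE

Orientations are given as [roll, pitch, yaw] about the fixed x, y, z axes, in that order (R = Rz(yaw) Ry(pitch) Rx(roll)).
In Python, from rig import sense, optics, r, nets gives the robot as it stands. The module is installed in compiled form; this text tells all that it offers.
- The arm moves only by the tool carry_out, never from a script. Its argument "increments" is a list that holds one entry, the list of rows, each a list of 6 numbers: the shift along the tool's x, y, z normalised to -1 to 1, where 1 is 40 cm, then the turn, a rotation vector about the tool's x, y, z normalised to -1 to 1, where 1 is 60 degrees. A call has 1 to 5 rows; each row is the pose to reach, as a shift and turn from the pose commanded when the call began, along the tool's axes at that moment; what a row does not reach only later rows make up. A row lasts 1/12 s, in which the tool goes at most 41.7 mm and 7.16 degrees, less where a joint would pass 70% of its speed; a pose out of reach is approached as far as the arm can. A call with a number of a shift or a turn outside -1 to 1 is refused whole. A call with a gripper value outside its range is refused whole. "hand" is the closure, from 0 (fully open) to 1 (shut), set as the call begins (left out, the last holds). The fingers move at their own pace and stop on an object; "squeeze" is the grip in N (left out, the last holds). Time passes only in rows, so rows that repeat a pose let the fingers close. It gives the time, the measured TCP pose, the force and the opening at its end, in the units of the state.
- sense(): the state, without advancing time (a new reading comes with each control period).
- optics.grab_frame(name): name is "scene" or "side" or "wrist"; returns a dict with "img" (400x640x3 uint8, red, green, blue), "range_z" (400x640 float32, mm along the optical axis (not along the pixel's ray), 0 where there is no reading), "fov_y" (degrees; the focal length in pixels is half the picture's height over the tangent of half this angle, whatever the lens; pixels are square), "cx", "cy" (the principal point, pixels), "R" (3x3) and "t" (3): a world point X has camera coordinates R X + t. Camera axes: x right, y down, z forward; pixel columns grow to the right and rows downward; lengths in mm; the calibration is good to about 2 mm. A picture is of the moment at which its call begins.
- r.sign_off(): hands the job in, once; it reports no verdict.
Trained networks look in the newest picture that a camera, given by its name, has taken for a name from the list of things; names that differ only in an ending like _2 or _b are one class to them, and where a whole thing is asked for, a point or a joint stands for the part that bears it (a point fixed in the world has none). Each returns a list of dicts, best first, with "confidence" (0 to 1); they miss things now and then, are a little off and sometimes report something else, mostly with a low value. They report only what shows in the picture. A call takes as long as a camera call. They do not tell look-alikes from the thing itself.
- nets.trace(target, camera): "mask" (400x640 bool, what is visible of it).
- nets.tip_of(target, camera): "point" ([x, y, z] in mm, in world coordinates, good to about 4 mm: a listed point, or the origin of a listed thing).
The state is a dict: "clock": time; "qpos": joint angles; "qvel": joint speeds; "joint_efforts": joint torques, N m; "eef_pos": TCP position; "tcp_rot": TCP orientation; "contact_force": force on the tool from outside, world axes, zero at the start; "wrist_torque": the same for the moment, N m; "opening": opening from 0.0 (shut) to 1.0 (fully open).
Only numpy, scipy, OpenCV 4.12 (cv2) and the standard library are available. Lean on these libraries where they do the work, as an engineer would, in place of code of your own. Each camera call takes 0.05 s, during which the arm holds its last target.

## Working session

There is one attempt and no reset: what is moved stays moved. The work goes in short steps, Python scripts to look and compute and a tool call to move; the robot and the scene stay as the last step left them, time stands still between calls to the robot, and variables do not carry over. Pictures are saved under pics/ and viewed, and the job is handed in when it is done.

Besides the shell and the picture viewer there is one more tool, called after "Call:" as name(argument=value, ...) on one line, values as JSON. carry_out: Moves the arm, as the interface text tells. Its arguments: {"type":"object","properties":{"increments":{"type":"array","items":{"type":"array","items":{"type":"array","items":{"type":"number","minimum":-1,"maximum":1}}}},"hand":{"type":"number"},"squeeze":{"type":"number"}},"required":["increments"]}

```bash
mkdir -p pics; cat > h.py <<'E'
import numpy as np, cv2
from scipy.spatial.transform import Rotation as Ro
from rig import sense, optics, r, nets
def save(img,n): cv2.imwrite('pics/'+n,cv2.cvtColor(img,cv2.COLOR_RGB2BGR))
def f_of(c): return 200/np.tan(np.radians(c['fov_y'])/2)
def px2w(c,u,v,z=None):
    f=f_of(c); z=c['range_z'][int(v),int(u)] if z is None else z
    p=np.array([(u-c['cx'])/f*z,(v-c['cy'])/f*z,z]); R=np.array(c['R']);t=np.array(c['t'])
    return R.T@(p-t)
def cloud(c):
    f=f_of(c); v,u=np.mgrid[0:400,0:640]; z=c['range_z']
    P=np.stack([(u-c['cx'])/f*z,(v-c['cy'])/f*z,z],-1)
    return (P-np.array(c['t']))@np.array(c['R'])
def w2px(c,X):
    p=np.array(c['R'])@np.array(X)+np.array(c['t']); f=f_of(c)
    return p[0]/p[2]*f+c['cx'],p[1]/p[2]*f+c['cy']
E
python3 - <<'E'
from h import *
s=sense();print(s, r.tip_reach)
for n in ['scene','side','wrist']:
    c=optics.grab_frame(n); save(c['img'],n+'0.png')
    for t in ['clamp_stand','clamp_arm','remote','tray_box']:
        for d in nets.tip_of(t,n): print(n,t,np.round(d['point']),round(d['confidence'],2),np.round(w2px(c,d['point'])))
E
```

```text
{'clock': 0.0, 'qpos': array([ 1.16159167e+00,  3.53638117e-01,  1.63413873e+00, -1.77594121e-05,
        1.15518632e+00, -2.39036804e-03]), 'qvel': array([-0.0016724 , -0.00020335, -0.00024285, -0.00107509, -0.00059003,
        0.00015366]), 'joint_efforts': array([-6.17397154e-05, -6.05242538e+01, -3.42076313e+01,  7.11045891e-05,
        9.26282723e-03,  9.54760111e-07]), 'eef_pos': array([247.12632476, 573.58473167, 252.565954  ]), 'tcp_rot': array([-3.14022211e+00,  1.29616442e-05,  2.73478556e+00]), 'contact_force': array([ 0.2711938 , -0.25014616, -0.37285297]), 'wrist_torque': array([-0.04916591,  0.02605832,  0.00793289]), 'opening': 1.0022444880747365} 22.0
scene clamp_stand [562. 202.  -7.] 0.97 [409. 213.]
scene clamp_stand [ 367. -189.    4.] 0.94 [211. 220.]
scene clamp_stand [522.  18.  -2.] 0.6 [331. 229.]
scene clamp_stand [343. 302.   2.] 0.58 [384. 158.]Traceback (most recent call last):
  File "<stdin>", line 6, in <module>
ValueError: it knows: clamp_stand, remote, tray_box
```

```bash
python3 - <<'E'
from h import *
for n in ['scene','side','wrist']:
    c=optics.grab_frame(n); save(c['img'],n+'0.png')
    for t in ['clamp_stand','remote','tray_box']:
        for d in nets.tip_of(t,n): print(n,t,np.round(d['point']),round(d['confidence'],2),np.round(w2px(c,d['point'])))
E
```

```text
scene clamp_stand [524.  14.  -0.] 0.82 [330. 229.]
scene clamp_stand [343. 304.   2.] 0.73 [385. 157.]
scene clamp_stand [ 368. -188.    4.] 0.64 [212. 221.]
scene clamp_stand [560. 206.  -5.] 0.58 [411. 211.]
scene remote [554. 206.  42.] 0.58 [411. 193.]
scene tray_box [ 587. -218.   -2.] 0.63 [241. 290.]
side clamp_stand [ 360. -193.   -1.] 0.97 [305. 329.]
side clamp_stand [523.  17.   1.] 0.94 [312. 227.]
side clamp_stand [346. 300.   1.] 0.71 [193. 186.]
side clamp_stand [564. 199.   0.] 0.56 [285. 175.]
side remote [549. 206.  40.] 0.49 [279. 165.]
side tray_box [ 588. -216.   -4.] 0.87 [395. 284.]
```

View pics/scene0.png

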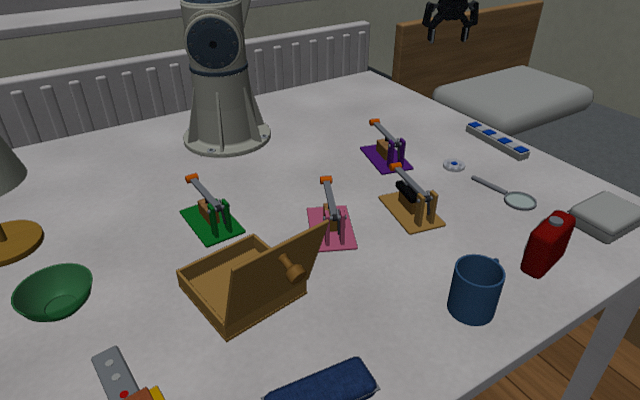

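View pics/side0.png

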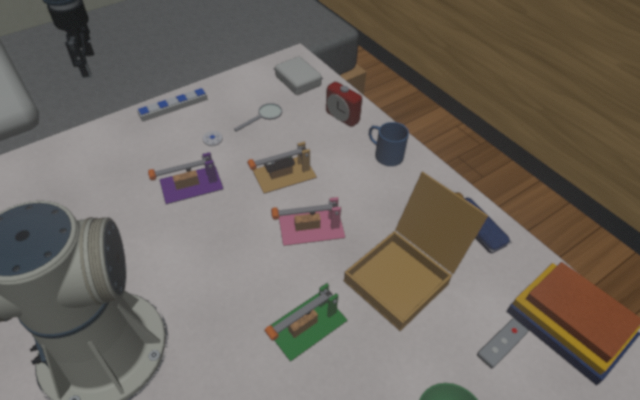

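View pics/wrist0.png

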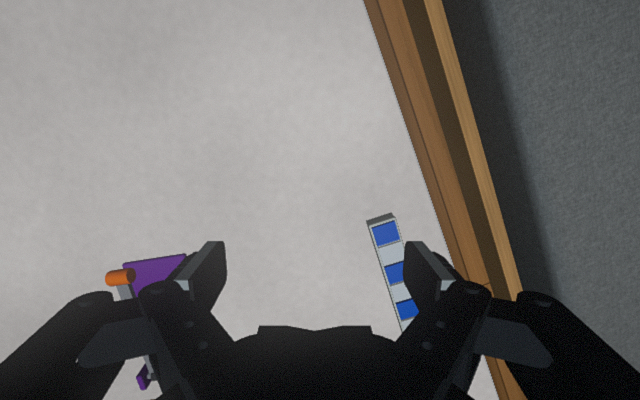

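Four stands match the shape: purple (385,157), green (212,221), pink (330,229) and bamboo (411,200) in the scene picture. Only the bamboo one has the stated colour and holds something black. I'll confirm it in a crop and measure its heading.

```bash
python3 - <<'E'
from h import *
out=[]
for n,(a,b,u0,u1) in {'scene':(150,240,360,460),'side':(135,200,235,330)}.items():
    c=optics.grab_frame(n); P=cloud(c)
    crop=cv2.resize(c['img'][a:b,u0:u1],(400,360),interpolation=cv2.INTER_CUBIC); out.append(crop)
    hsv=cv2.cvtColor(c['img'],cv2.COLOR_RGB2HSV); H,S,V=[hsv[...,i].astype(int) for i in range(3)]
    reg=(abs(P[...,0]-560)<130)&(abs(P[...,1]-203)<95)
    bam=reg&(S>80)&(H>10)&(H<28)&(abs(P[...,2]-8)<6)
    rect=cv2.minAreaRect(P[bam][:,:2].astype(np.float32)); print(n,'plate',bam.sum(),rect)
    org=reg&(S>170)&(H<14)&(P[...,2]>50)
    q=P[org]; print('orange',len(q),q.mean(0).round(1),q.min(0).round(),q.max(0).round()) if len(q) else 0
    bl=reg&(V<60)&(P[...,2]>42)&(P[...,2]<65); q=P[bl]; print('black',len(q),np.median(q,0).round(1), cv2.minAreaRect(q[:,:2].astype(np.float32)), np.percentile(q[:,2],[5,50,95]))
    ch=reg&(P[...,2]>74)&(P[...,2]<90)&(S>80)&(H>14)&(H<28); q=P[ch]; print('cheek',len(q),q.mean(0).round(1) if len(q) else 0)
    reg=(abs(P[...,0]-590)<130)&(abs(P[...,1]+217)<130)
    tr=reg&(S>60)&(P[...,2]>30)&(P[...,2]<44); q=P[tr]; print('tray rim',len(q),cv2.minAreaRect(q[:,:2].astype(np.float32)))
    fl=reg&(S>60)&(abs(P[...,2]-6)<3); q=P[fl]; print('floor',len(q),cv2.minAreaRect(q[:,:2].astype(np.float32)))
    for m in nets.trace('remote',n): 
        q=P[m['mask']]; print('remote mask',m['confidence'],len(q),np.median(q,0))
save(np.hstack(out),'crop1.png')
E
```

```text
scene plate 1018 ((565.7883911132812, 197.9502410888672), (89.59204864501953, 149.9954376220703), 79.72444152832031)
orange 36 [487.6 213.   72.4] [471. 185.  51.] [586. 231.  80.]
black 285 [561.2 191.4  54.3] ((552.1320190429688, 193.254150390625), (31.462312698364258, 143.01788330078125), 83.35340881347656) [43.80937344 54.30395948 58.47104128]
cheek 80 [620.3 187.   79.2]
tray rim 1075 ((592.6315307617188, -216.90359497070312), (173.50302124023438, 165.48963928222656), 8.305630683898926)
floor 1852 ((590.4189453125, -217.07400512695312), (165.9102020263672, 165.81491088867188), 8.173944473266602)
remote mask 0.65 259 [549.01385397 191.30021951  54.50225576]
side plate 838 ((560.8736572265625, 198.82066345214844), (86.45619201660156, 144.0702362060547), 77.48284149169922)
black 164 [548.2 193.2  55.3] ((545.6812133789062, 194.09408569335938), (23.52101707458496, 67.55596160888672), 82.26360321044922) [48.90504992 55.30390323 59.28144077]
cheek 27 [613.3 183.6  81.1]
tray rim 1156 ((589.0187377929688, -215.87271118164062), (171.84812927246094, 166.74517822265625), 8.468104362487793)
floor 3287 ((599.531494140625, -214.4705047607422), (192.9042510986328, 163.4652862548828), 8.87132740020752)
remote mask 0.73 272 [543.65296597 194.00148695  54.85166218]
remote mask 0.67 1822 [553.40857082 193.24330048  10.81861446]
```

View pics/crop1.png

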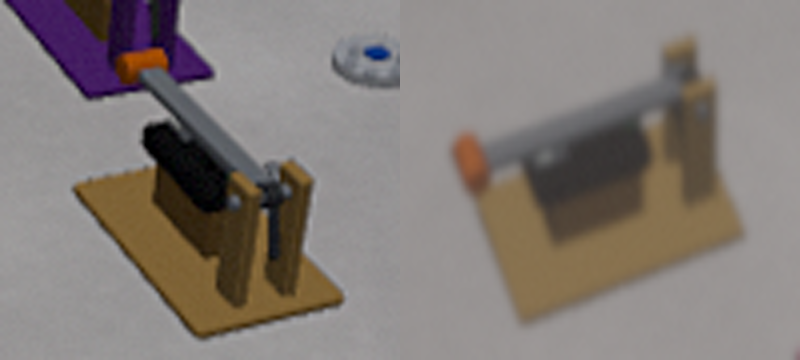

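The crop shows the bamboo stand's arm clamping a black remote, with its white switch near the orange grip. That's the one meant. The stand is at about (564.5, 198.3) with yaw about -10.5°. Next I plan the approach above the grip.

```bash
cat >> h.py <<'E'
S0=np.array([564.5,198.3,0]); SY=np.radians(-10.5)
def st(x,y,z): 
    c,s=np.cos(SY),np.sin(SY); return S0+np.array([c*x-s*y,s*x+c*y,z])
def rel(target, yaw=None, s=None):
    """increments for reaching TCP target, tool down with yaw(deg)"""
    s=s or sense(); R=Ro.from_euler('xyz',s['tcp_rot'])
    d=R.inv().apply(np.array(target)-s['eef_pos'])/400
    rv=np.zeros(3)
    if yaw is not None:
        T=Ro.from_euler('xyz',[np.pi,0,np.radians(yaw)]); rv=(R.inv()*T).as_rotvec(degrees=True)/60
    return np.round(np.r_[d,rv],4)
E
python3 - <<'E'
from h import *
g=st(-85,0,70); print(g)
print(rel([g[0],g[1],150],169.5))
c=optics.grab_frame('wrist'); R=np.array(c['R']);s=sense()
print('cam', -R.T@np.array(c['t'])-s['eef_pos'], s['tcp_rot'])
E
```

```text
[480.92333286 213.79001967  70.        ]
[-8.927e-01 -5.960e-01  2.582e-01  1.000e-04  0.000e+00 -2.135e-01]
cam [-59.36309895  27.50789018 121.07765848] [3.14156538e+00 7.11475776e-06 2.73482804e+00]
```

Call:
carry_out(increments=[[[-0.893, -0.596, 0.15, 0, 0, -0.2135], [-0.893, -0.596, 0.15, 0, 0, -0.2135], [-0.893, -0.596, 0.2, 0, 0, -0.2135], [-0.893, -0.596, 0.2, 0, 0, -0.2135], [-0.893, -0.596, 0.2, 0, 0, -0.2135]]], hand=0)

```text
clock: 1.37
eef_pos: [359.6, 400.4, 217.4]
tcp_rot: [3.141, 0.0, 2.959]
contact_force: [1.1, 0.3, -0.5]
opening: 0.998
```

```bash
python3 -c "
from h import *
g=st(-85,0,70);print(sense()['eef_pos'],rel([g[0],g[1],150],169.5))"
```

```text
[359.56391416 400.37246527 217.42253616] [-3.830e-01 -4.037e-01  1.685e-01  5.000e-04  3.000e-04  7.000e-04]
```

Call:
carry_out(increments=[[[-0.383, -0.404, 0.168, 0, 0, 0], [-0.383, -0.404, 0.168, 0, 0, 0], [-0.383, -0.404, 0.168, 0, 0, 0], [-0.383, -0.404, 0.168, 0, 0, 0], [-0.383, -0.404, 0.168, 0, 0, 0]]])

```text
clock: 1.78
eef_pos: [468.4, 232.9, 157.1]
tcp_rot: [3.141, 0.001, 2.959]
contact_force: [1.1, 1.8, 0.7]
opening: 0.997
```

Call:
carry_out(increments=[[[0, 0, 0, 0, 0, 0], [0, 0, 0, 0, 0, 0]]])

```text
clock: 1.95
eef_pos: [468.1, 232.6, 156.8]
tcp_rot: [-3.141, -0.001, 2.954]
contact_force: [-0.4, 0.1, 0.2]
opening: 1.0
```

```bash
python3 - <<'E'
from h import *
c=optics.grab_frame('wrist'); save(c['img'],'wrist1.png'); P=cloud(c)
s=sense();print(s['eef_pos'],s['tcp_rot'])
hsv=cv2.cvtColor(c['img'],cv2.COLOR_RGB2HSV); H,S,V=[hsv[...,i].astype(int) for i in range(3)]
m=(S>170)&(H<14)&(P[...,2]>40)&(P[...,2]<95)&(abs(P[...,0]-481)<50)&(abs(P[...,1]-213)<60)
q=P[m]; print(len(q), q.mean(0) if len(q) else '', np.percentile(q,[2,98],axis=0) if len(q) else '')
print(w2px(c,st(-85,0,70)))
c=optics.grab_frame('scene'); save(cv2.resize(c['img'][100:260,320:560],(720,480)),'scene1.png')
E
```

```text
[467.73447783 233.97977252 157.23160378] [-3.14155070e+00 -5.36741139e-04  2.95603942e+00]
578 [479.53435027 219.66418     77.96379855] [[472.62469972 208.14543728  74.17352004]
 [488.72498727 232.22441203  80.2286904 ]]
(np.float64(290.6805913373566), np.float64(228.42844830001968))
```

View pics/wrist1.png

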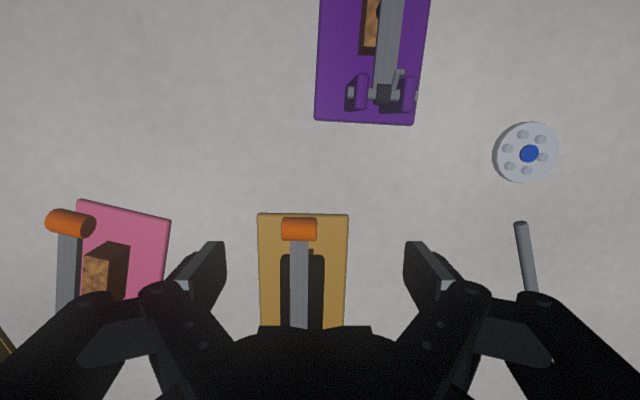

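View pics/scene1.png

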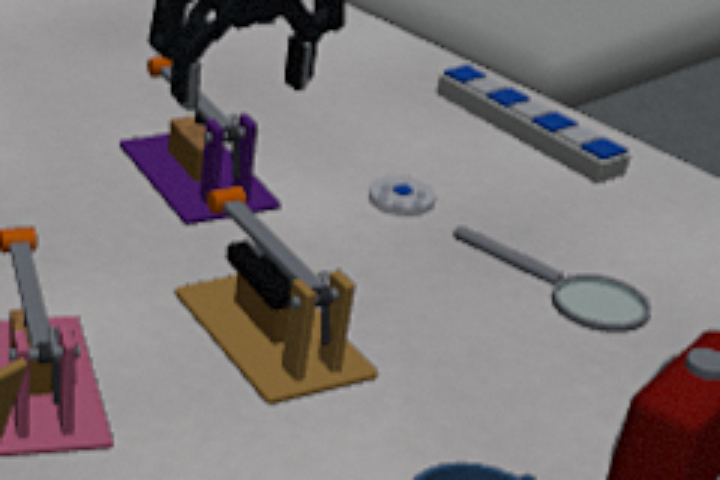

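The wrist picture shows the grip at (299,229), between the jaws, with the plate edges upright, so the heading is right. I'll refine the stand position from this closer view.

```bash
python3 - <<'E'
from h import *
c=optics.grab_frame('wrist'); P=cloud(c)
hsv=cv2.cvtColor(c['img'],cv2.COLOR_RGB2HSV); H,S,V=[hsv[...,i].astype(int) for i in range(3)]
b=(S>80)&(H>10)&(H<28)&(abs(P[...,2]-8)<5)&(abs(P[...,1]-203)<90)&(P[...,0]>450)
v,u=np.nonzero(b); print(u.min(),u.max(),v.min(),v.max())
for row in (230,260,290,310):
    us=np.nonzero(b[row])[0]; 
    if len(us): print(row,px2w(c,us[0],row),px2w(c,us[-1],row))
top=[(uu,np.nonzero(b[:,uu])[0].min()) for uu in range(270,340,10)]
T=np.array([px2w(c,*t) for t in top]); print(T.round(1)); 
L=np.array([px2w(c,np.nonzero(b[r_])[0][0],r_) for r_ in range(220,300,4)]); Rr=np.array([px2w(c,np.nonzero(b[r_])[0][-1],r_) for r_ in range(220,300,4)])
for A in (L,Rr): k=np.polyfit(A[:,0],A[:,1],1); print('yaw',np.degrees(np.arctan(k[0])),A.mean(0))
# arm (grey) centreline
g=(S<60)&(P[...,2]>60)&(P[...,2]<85)&(abs(P[...,1]-210)<25)&(P[...,0]>480)&(P[...,0]<560)
q=P[g];k=np.polyfit(q[:,0],q[:,1],1);print('arm',len(q),np.degrees(np.arctan(k[0])),q.mean(0))
bk=(V<60)&(P[...,2]>45)&(P[...,2]<62)&(P[...,0]>480)&(abs(P[...,1]-200)<40); q=P[bk];print('black',len(q),q.min(0),q.max(0))
o=(S>170)&(H<14)&(P[...,2]>70)&(abs(P[...,0]-481)<50)&(abs(P[...,1]-213)<60)
print('bar',cv2.minAreaRect(P[o][:,:2].astype(np.float32)))
E
```

```text
255 345 214 329
230 [498.77020113 171.8134075    8.20899451] [514.52397135 257.33977715   8.4706509 ]
260 [530.41725056 165.22632681   8.08713478] [547.0361922  251.32688627   6.84826764]
290 [564.77897007 157.79619136   6.63177624] [579.98969258 243.88727204   7.79488511]
310 [587.75265254 153.60746697   7.64984616] [603.42296025 239.03213822   7.89055587]
[[486.1 189.4   5.9]
 [487.9 198.9   5.8]
 [489.9 208.3   4.9]
 [492.  217.9   7. ]
 [494.2 227.3   5.7]
 [495.9 236.9   6.1]
 [497.7 246.5   5.9]]
yaw -11.86861028127345 [529.08735813 165.40543449   7.54927177]
yaw -11.889925295360285 [544.96273063 251.54486414   7.71834991]
arm 1480 -11.638362300968572 [523.66598241 211.36463526  73.69467137]
black 1735 [511.81066468 184.08174214  45.66289507] [584.26580543 231.84986253  58.6386848 ]
bar ((467.2898254394531, 221.6666717529297), (96.36608123779297, 42.2716064453125), 81.16926574707031)
```

```bash
cat >> h.py <<'E'
S0=np.array([565,201.8,0]); SY=np.radians(-11.7); TY=168.3
E
python3 -c "
from h import *
g=st(-85,0,70);print(g,rel([g[0],g[1],120],TY),rel([g[0],g[1],74],TY))"
```

```text
[481.7660611  219.03692011  70.        ] [-0.0429 -0.0338  0.0943  0.0006  0.0003  0.0206] [-0.0429 -0.0339  0.2093  0.0006  0.0003  0.0206]
```

Call:
carry_out(increments=[[[-0.043, -0.034, 0.06, 0, 0, 0.02], [-0.043, -0.034, 0.11, 0, 0, 0.02], [-0.043, -0.034, 0.16, 0, 0, 0.02], [-0.043, -0.034, 0.208, 0, 0, 0.02], [-0.043, -0.034, 0.208, 0, 0, 0.02]]])

```text
clock: 2.52
eef_pos: [479.6, 218.6, 71.7]
tcp_rot: [-3.139, -0.003, 2.94]
contact_force: [-0.7, -0.6, -0.2]
opening: 0.995
```

```bash
python3 - <<'E'
from h import *
c=optics.grab_frame('wrist'); save(c['img'],'wrist2.png')
g=st(-85,0,70);print(sense()['eef_pos'],rel([g[0],g[1],74],TY),sense()['contact_force'])
E
```

```text
[480.40671562 218.87940429  73.20255553] [-0.0032  0.0011 -0.002  -0.0015 -0.0023  0.0021] [ 0.01981884 -0.48363672 -1.21266028]
```

View pics/wrist2.png

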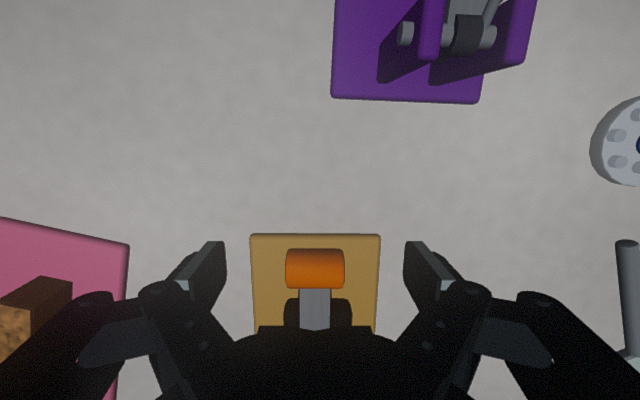

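The grip sits centred between the pads at (315,268). Closing on it.

Call:
carry_out(increments=[[[0, 0, 0, 0, 0, 0], [0, 0, 0, 0, 0, 0], [0, 0, 0, 0, 0, 0], [0, 0, 0, 0, 0, 0], [0, 0, 0, 0, 0, 0]]], hand=1, squeeze=30)

```text
clock: 2.98
eef_pos: [482.3, 218.3, 74.9]
tcp_rot: [3.141, 0.001, 2.938]
contact_force: [-0.2, -3.1, 3.6]
opening: 0.304
```

Call:
carry_out(increments=[[[0, 0, 0, 0, 0, 0], [0, 0, 0, 0, 0, 0], [0, 0, 0, 0, 0, 0]]])

```text
clock: 3.23
eef_pos: [482.3, 218.2, 74.8]
tcp_rot: [3.141, 0.001, 2.937]
contact_force: [-0.3, 1.0, 7.0]
opening: 0.29
```

```bash
python3 - <<'E'
from h import *
c=optics.grab_frame('wrist'); save(c['img'],'wrist3.png')
s=sense();print(s['eef_pos'],s['tcp_rot'],s['contact_force'],s['opening'])
p0=s['eef_pos']
for th in (.15,.3,.45,.6,.75,.9,1.0,1.1,1.2,1.3,1.4,1.5):
    d=st(-140*np.cos(th),0,140*np.sin(th))-st(-140,0,0)
    print(th, rel(p0+d,None,s)[:3])
E
```

```text
[482.3029913  218.15604229  74.80788158] [3.14104425e+00 6.64592596e-04 2.93724298e+00] [-0.91766285 -0.39551412  7.09635882] 0.29824809194618307
0.15 [-0.004   0.     -0.0523]
0.3 [-1.570e-02  1.000e-04 -1.034e-01]
0.45 [-3.490e-02  1.000e-04 -1.522e-01]
0.6 [-6.130e-02  1.000e-04 -1.976e-01]
0.75 [-9.410e-02  1.000e-04 -2.385e-01]
0.9 [-1.326e-01  2.000e-04 -2.741e-01]
1.0 [-1.611e-01  2.000e-04 -2.944e-01]
1.1 [-1.914e-01  2.000e-04 -3.118e-01]
1.2 [-2.234e-01  2.000e-04 -3.261e-01]
1.3 [-2.566e-01  2.000e-04 -3.371e-01]
1.4 [-2.907e-01  2.000e-04 -3.447e-01]
1.5 [-3.255e-01  2.000e-04 -3.489e-01]
```

View pics/wrist3.png

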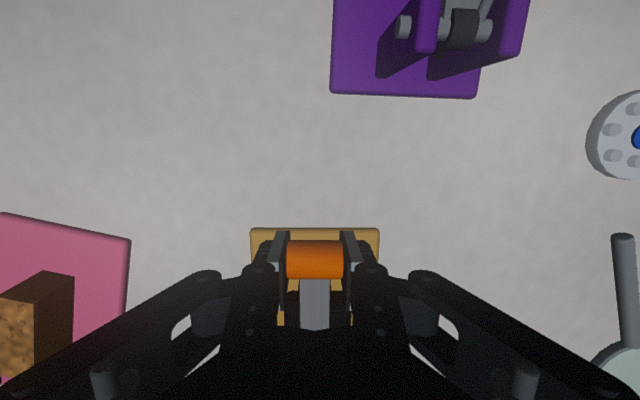

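The grip is held (opening 0.30, about 26 mm). Lifting along the arc.

Call:
carry_out(increments=[[[-0.001, 0, -0.026, 0, 0, 0], [-0.004, 0, -0.052, 0, 0, 0], [-0.009, 0, -0.078, 0, 0, 0], [-0.0157, 0, -0.103, 0, 0, 0], [-0.0157, 0, -0.103, 0, 0, 0]]])

```text
clock: 3.7
eef_pos: [488.6, 216.8, 117.5]
tcp_rot: [3.141, 0.001, 2.937]
contact_force: [-1.0, 1.7, -3.8]
opening: 0.299
```

```bash
python3 - <<'E'
from h import *
c=optics.grab_frame('side'); save(cv2.resize(c['img'][80:220,200:400],(800,560)),'side4.png')
s=sense();print(s['eef_pos'],s['tcp_rot'],s['contact_force'],s['opening'])
p0=np.array([482.3,218.16,74.8])
for th in (.45,.6,.75,.9,1.0,1.1,1.2,1.3,1.4,1.5):
    d=st(-140*np.cos(th),0,140*np.sin(th))-st(-140,0,0)
    print(th, rel(p0+d,None,s)[:3])
E
```

```text
[488.31651026 216.83407481 116.60131788] [3.14086163e+00 6.12618238e-04 2.93707224e+00] [-0.99000158  3.24505374 -2.7597189 ] 0.2994122421502726
0.45 [-0.0195  0.0002 -0.0477]
0.6 [-0.0458  0.0003 -0.0931]
0.75 [-0.0786  0.0003 -0.134 ]
0.9 [-0.1171  0.0004 -0.1696]
1.0 [-0.1456  0.0004 -0.1899]
1.1 [-0.176   0.0004 -0.2073]
1.2 [-0.2079  0.0004 -0.2216]
1.3 [-0.2411  0.0004 -0.2326]
1.4 [-0.2753  0.0005 -0.2402]
1.5 [-0.31    0.0005 -0.2444]
```

View pics/side4.png

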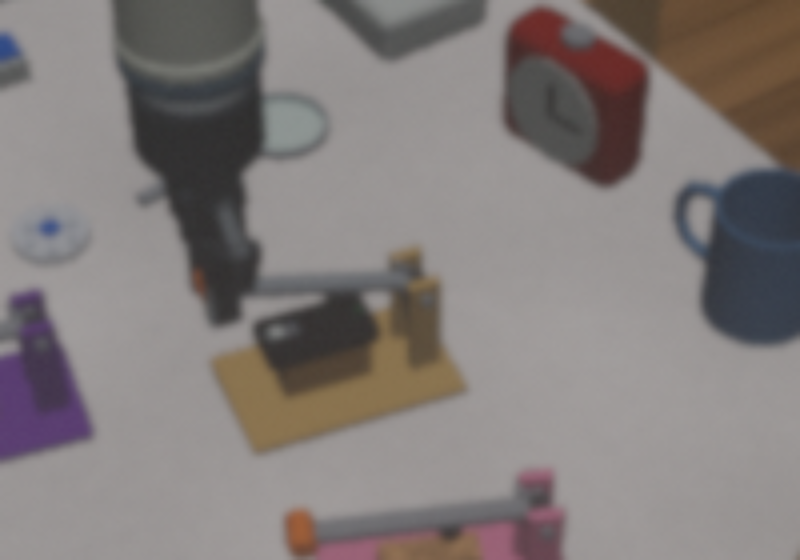

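The arm is lifted about 0.3 rad at (320,280), and the remote stayed on its pedestal. Continuing.

Call:
carry_out(increments=[[[-0.0195, 0, -0.048, 0, 0, 0], [-0.046, 0, -0.093, 0, 0, 0], [-0.0786, 0, -0.134, 0, 0, 0], [-0.117, 0, -0.17, 0, 0, 0], [-0.1456, 0, -0.19, 0, 0, 0]]])

```text
clock: 4.17
eef_pos: [545.3, 205.0, 192.7]
tcp_rot: [3.141, -0.001, 2.937]
contact_force: [-2.4, 4.1, -0.9]
opening: 0.296
```

```bash
python3 - <<'E'
from h import *
s=sense();print(s['eef_pos'],s['tcp_rot'],s['contact_force'],s['opening'])
p0=np.array([482.3,218.16,74.8])
for th in (.9,1.0,1.1,1.2,1.3,1.4,1.5):
    d=st(-140*np.cos(th),0,140*np.sin(th))-st(-140,0,0)
    print(th, p0+d,rel(p0+d,None,s)[:3])
E
```

```text
[545.31704036 204.97190019 192.68114665] [ 3.14139774e+00 -7.16335192e-04  2.93739806e+00] [-2.41804295  4.14359407 -0.85885693] 0.29625196247960595
0.9 [534.17394105 207.41742324 184.46576735] [0.0285 0.0003 0.0206]
1.0 [545.32050553 205.10908071 192.60593787] [0.0001 0.0003 0.0002]
1.1 [557.20715984 202.64747294 199.56903041] [-0.0303  0.0003 -0.0172]
1.2 [569.71513646 200.05719551 205.28547204] [-0.0622  0.0003 -0.0316]
1.3 [582.71945981 197.36412961 209.69814596] [-0.0954  0.0003 -0.0426]
1.4 [596.09019501 194.59518346 212.7629622 ] [-0.1295  0.0003 -0.0503]
1.5 [609.69374609 191.77802346 214.44929812] [-0.1642  0.0003 -0.0545]
```

Call:
carry_out(increments=[[[-0.03, 0, -0.017, 0, 0, 0], [-0.062, 0, -0.0316, 0, 0, 0], [-0.0954, 0, -0.0426, 0, 0, 0], [-0.1295, 0, -0.05, 0, 0, 0], [-0.1295, 0, -0.05, 0, 0, 0]]])

```text
clock: 4.58
eef_pos: [597.8, 194.1, 212.3]
tcp_rot: [3.141, 0.002, 2.937]
contact_force: [-2.2, 1.6, 9.4]
opening: 0.298
```

```bash
python3 - <<'E'
from h import *
c=optics.grab_frame('side'); a=c['img'][80:220,200:400]
c2=optics.grab_frame('scene'); b=c2['img'][80:250,330:530]
save(np.hstack([cv2.resize(a,(400,280)),cv2.resize(b,(330,280))]),'both5.png')
s=sense();print(s['eef_pos'],s['tcp_rot'],s['contact_force'],s['opening'])
E
```

```text
[596.18884612 194.44840156 212.00990612] [3.14104054e+00 8.42230399e-04 2.93686391e+00] [-0.25291674  0.1357521   7.11177408] 0.2948555572714635
```

View pics/both5.png

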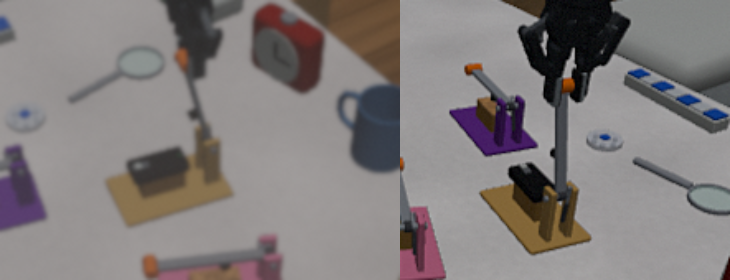

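The arm is nearly upright at (190,100), past the 1.0 rad point. Releasing it.

Call:
carry_out(increments=[[[0, 0, 0, 0, 0, 0], [0, 0, 0, 0, 0, 0], [0, 0, 0, 0, 0, 0], [0, 0, 0, 0, 0, 0], [0, 0, 0, 0, 0, 0]]], hand=0)

```text
clock: 5.1
eef_pos: [595.5, 194.4, 211.1]
tcp_rot: [-3.141, -0.0, 2.938]
contact_force: [0.8, 0.1, -1.1]
opening: 0.979
```

Call:
carry_out(increments=[[[0, 0, -0.02, 0, 0, 0], [0, 0, -0.1, 0, 0, 0], [0, 0, -0.15, 0, 0, 0], [0, 0, -0.15, 0, 0, 0]]])

```text
clock: 5.43
eef_pos: [598.0, 195.2, 276.6]
tcp_rot: [3.138, 0.006, 2.937]
contact_force: [0.9, -0.4, 0.2]
opening: 0.998
```

```bash
python3 - <<'E'
from h import *
c=optics.grab_frame('side'); a=c['img'][80:220,200:400]; P=cloud(c)
c2=optics.grab_frame('scene'); b=c2['img'][80:250,330:530]
save(np.hstack([cv2.resize(a,(400,280)),cv2.resize(b,(330,280))]),'both6.png')
s=sense();print(s['eef_pos'],s['contact_force'],s['opening'])
for cc in (c,c2):
  P=cloud(cc);hsv=cv2.cvtColor(cc['img'],cv2.COLOR_RGB2HSV); H,S,V=[hsv[...,i].astype(int) for i in range(3)]
  m=(V<70)&(P[...,2]>52)&(P[...,2]<60)&(abs(P[...,0]-555)<60)&(abs(P[...,1]-203)<35)
  q=P[m]; print(len(q),cv2.minAreaRect(q[:,:2].astype(np.float32)),np.median(q[:,2]))
for n in ('scene','side'):
  for d in nets.tip_of('remote',n): print(n,np.round(d['point'],1),d['confidence'])
E
```

```text
[596.30912136 194.62643067 272.6882348 ] [-0.83900091 -0.18930445 -0.95914874] 0.9985966892559539
227 ((547.4063110351562, 203.4031219482422), (37.525150299072266, 68.99201965332031), 78.53932189941406) 55.95332677388758
273 ((568.0582885742188, 200.39093017578125), (37.66987609863281, 103.20867919921875), 76.42426300048828) 55.55439856898324
scene [553.8 207.   39.1] 0.73
side [548.4 209.7  40.2] 0.98
```

View pics/both6.png

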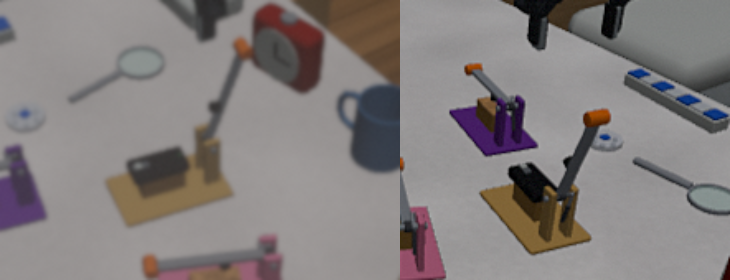

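The clamp arm stands open at its stop (bar at (243,47)) and the remote is still on the pedestal at (158,163). Now I move above the remote and look with the wrist camera.

```bash
python3 -c "
from h import *
print(rel([535,206,150],TY))"
```

```text
[ 1.533e-01 -1.800e-03  3.021e-01 -5.000e-04 -9.000e-04  1.000e-04]
```

Call:
carry_out(increments=[[[0.09, 0, 0, 0, 0, 0], [0.153, 0, 0.08, 0, 0, 0], [0.153, 0, 0.18, 0, 0, 0], [0.153, 0, 0.28, 0, 0, 0], [0.153, 0, 0.3, 0, 0, 0]]])

```text
clock: 6.05
eef_pos: [531.4, 205.4, 145.1]
tcp_rot: [-3.136, -0.008, 2.938]
contact_force: [-2.1, -0.3, -1.0]
opening: 1.0
```

Call:
carry_out(increments=[[[0, 0, 0, 0, 0, 0], [0, 0, 0, 0, 0, 0], [0, 0, 0, 0, 0, 0]]])

```text
clock: 6.3
eef_pos: [537.4, 207.3, 153.3]
tcp_rot: [3.14, 0.002, 2.937]
contact_force: [0.2, 1.0, -0.9]
opening: 1.004
```

```bash
python3 - <<'E'
from h import *
c=optics.grab_frame('wrist'); save(c['img'],'wrist7.png'); P=cloud(c); s=sense(); print(s['eef_pos'],s['tcp_rot'])
hsv=cv2.cvtColor(c['img'],cv2.COLOR_RGB2HSV); H,S,V=[hsv[...,i].astype(int) for i in range(3)]
m=(P[...,2]>51)&(P[...,2]<62)&(abs(P[...,0]-545)<70)&(abs(P[...,1]-203)<40)
q=P[m]; print(len(q),cv2.minAreaRect(q[:,:2].astype(np.float32)),q.mean(0))
mids=[]
for r_ in range(200,330,6):
    us=np.nonzero(m[r_])[0]
    if len(us)>20: mids.append(np.r_[r_,us[0],us[-1],(P[r_,us[0]]+P[r_,us[-1]])/2])
mids=np.array(mids); print(mids.round(1)); k=np.polyfit(mids[:,3],mids[:,4],1);print(np.degrees(np.arctan(k[0])),k)
E
```

```text
[537.48643822 207.33010979 153.46329265] [3.13984042e+00 2.74218394e-03 2.93719290e+00]
4460 ((563.0714721679688, 204.4112091064453), (38.64646530151367, 98.28778839111328), 77.17819213867188) [551.37288261 207.12349859  56.30164219]
[[200.  292.  339.  535.7 210.3  54.1]
 [206.  292.  339.  540.4 209.5  54.4]
 [212.  292.  339.  545.3 208.4  53.8]
 [218.  292.  339.  550.5 207.4  53. ]
 [224.  292.  339.  555.2 206.3  53.5]
 [230.  292.  339.  561.  205.2  51.6]
 [236.  292.  338.  565.3 203.8  53.2]
 [242.  292.  338.  570.3 202.8  53.6]
 [248.  293.  338.  574.9 202.4  54.9]
 [254.  293.  338.  580.2 201.3  54.6]
 [260.  293.  337.  585.  199.9  55.4]]
-11.89780256618099 [-2.10692997e-01  3.23274540e+02]
```

View pics/wrist7.png

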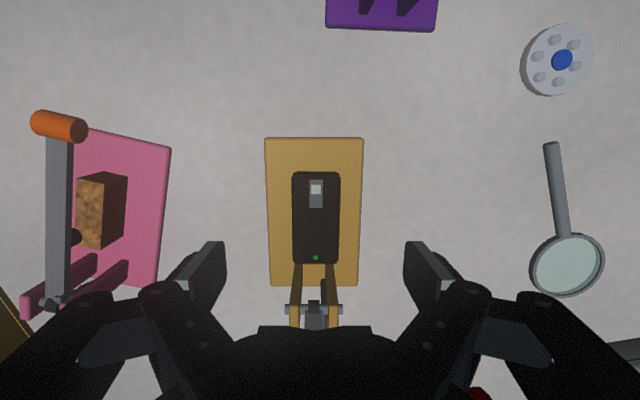

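The wrist picture shows the remote unclamped at (315,218), switch end towards the robot, centred between the jaws. Only the fingertips should grip it (TCP about 23 mm above its underside), so they won't hit the tray floor later.

```bash
python3 -c "
from h import *
print(rel([549.5,207,63],168.1))"
```

```text
[-0.029   0.0049  0.2262  0.0017  0.0026  0.0031]
```

Call:
carry_out(increments=[[[-0.029, 0.005, 0.05, 0, 0, 0], [-0.029, 0.005, 0.11, 0, 0, 0], [-0.029, 0.005, 0.16, 0, 0, 0], [-0.029, 0.005, 0.2, 0, 0, 0], [-0.029, 0.005, 0.226, 0, 0, 0]]])

```text
clock: 6.77
eef_pos: [548.4, 206.6, 61.1]
tcp_rot: [3.141, 0.001, 2.937]
contact_force: [0.0, 1.0, -0.1]
opening: 1.002
```

Call:
carry_out(increments=[[[0, 0, 0, 0, 0, 0], [0, 0, 0, 0, 0, 0], [0, 0, 0, 0, 0, 0]]])

```text
clock: 7.02
eef_pos: [548.8, 206.8, 62.4]
tcp_rot: [3.14, 0.002, 2.937]
contact_force: [-0.1, -0.5, 0.7]
opening: 0.999
```

```bash
python3 - <<'E'
from h import *
c=optics.grab_frame('wrist'); save(c['img'],'wrist8.png'); s=sense(); print(s['eef_pos'],s['tcp_rot'],s['contact_force'])
c=optics.grab_frame('scene'); save(cv2.resize(c['img'][90:250,330:530],(800,640))[:600],'scene8.png')
print(rel([549.5,207,63],168.1))
E
```

```text
[548.71596025 206.86118597  62.45948989] [3.14034958e+00 1.99655509e-03 2.93748005e+00] [ 0.08779424 -0.35329787 -0.43512311]
[-0.0022  0.0009 -0.0016  0.0011  0.0018  0.0034]
```

View pics/wrist8.png

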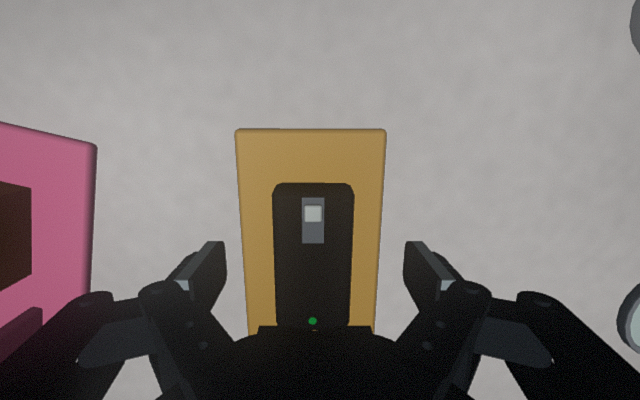

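View pics/scene8.png

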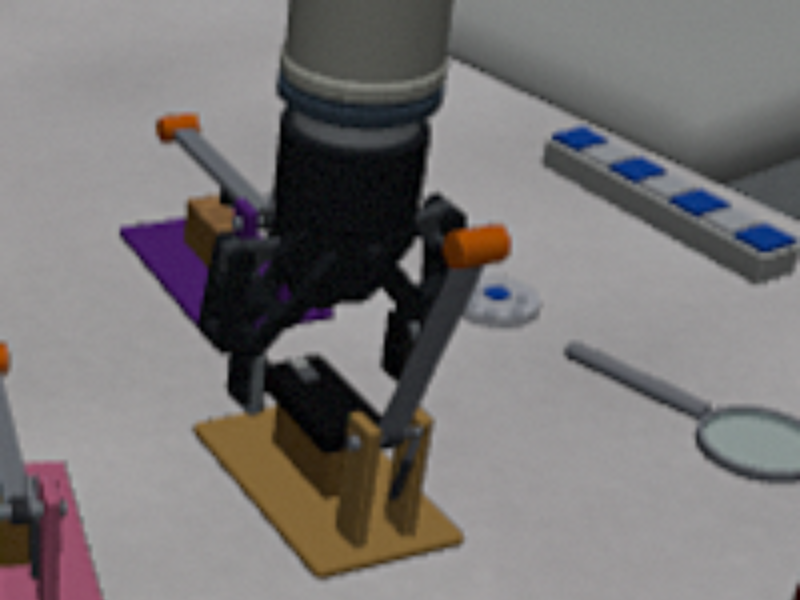

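The fingers straddle the remote at (313,260) and the arm is clear of the gripper. Closing.

Call:
carry_out(increments=[[[0, 0, 0, 0, 0, 0], [0, 0, 0, 0, 0, 0], [0, 0, 0, 0, 0, 0], [0, 0, 0, 0, 0, 0], [0, 0, 0, 0, 0, 0]]], hand=1, squeeze=35)

```text
clock: 7.53
eef_pos: [547.9, 206.6, 61.3]
tcp_rot: [3.141, 0.0, 2.937]
contact_force: [-0.5, -0.1, 3.6]
opening: 0.438
```

Call:
carry_out(increments=[[[0, 0, 0, 0, 0, 0], [0, 0, 0, 0, 0, 0], [0, 0, 0, 0, 0, 0]]])

```text
clock: 7.78
eef_pos: [547.9, 206.6, 61.3]
tcp_rot: [3.141, 0.0, 2.937]
contact_force: [-1.6, -0.9, 5.1]
opening: 0.434
```

```bash
python3 - <<'E'
from h import *
c=optics.grab_frame('wrist'); save(c['img'],'wrist9.png'); s=sense(); print(s['eef_pos'],s['tcp_rot'],s['contact_force'],s['opening'])
c=optics.grab_frame('scene'); save(cv2.resize(c['img'][90:240,330:530],(800,600)),'scene9.png')
E
```

```text
[547.82638806 206.54629963  61.27144461] [3.14142630e+00 2.82800291e-04 2.93746019e+00] [-0.70060417 -0.25234588  5.66323839] 0.43928747162176063
```

View pics/scene9.png

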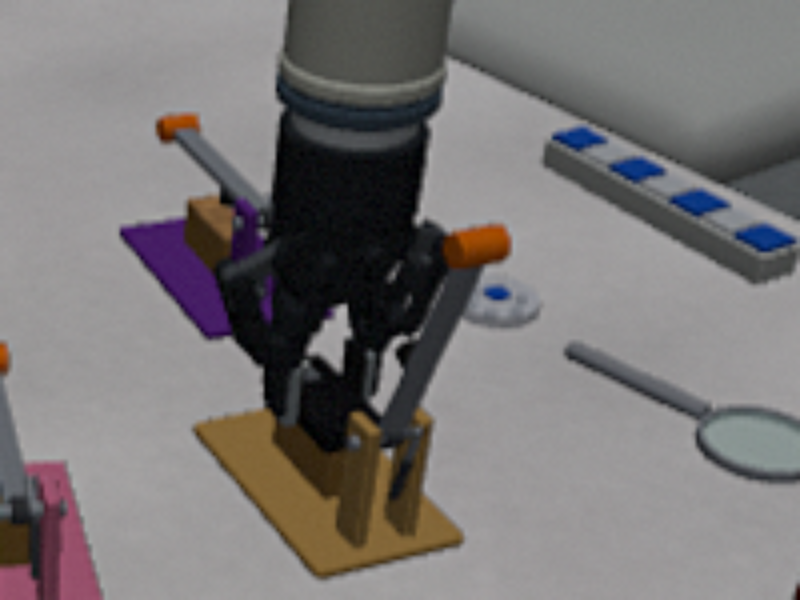

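The opening of 0.44 (37 mm) matches the remote's width. Lifting, gently at first and slightly back from the clamp arm.

Call:
carry_out(increments=[[[0, 0, -0.01, 0, 0, 0], [0, 0, -0.03, 0, 0, 0], [0, 0, -0.06, 0, 0, 0], [0.01, 0, -0.1, 0, 0, 0], [0.02, 0, -0.15, 0, 0, 0]]])

```text
clock: 8.3
eef_pos: [539.4, 207.9, 121.7]
tcp_rot: [-3.141, -0.001, 2.937]
contact_force: [0.8, -0.1, -0.0]
opening: 0.437
```

Call:
carry_out(increments=[[[0.02, 0, -0.05, 0, 0, 0], [0.04, 0, -0.1, 0, 0, 0], [0.06, 0, -0.15, 0, 0, 0], [0.08, 0, -0.17, 0, 0, 0], [0.08, 0, -0.17, 0, 0, 0]]])

```text
clock: 8.72
eef_pos: [508.4, 215.2, 191.5]
tcp_rot: [3.14, 0.003, 2.938]
contact_force: [0.5, 0.2, -2.0]
opening: 0.44
```

```bash
python3 - <<'E'
from h import *
c=optics.grab_frame('wrist'); w=c['img']; s=sense(); print(s['eef_pos'],s['tcp_rot'],s['contact_force'],s['opening'])
c=optics.grab_frame('side'); save(np.hstack([w[::2,::2],c['img'][80:280,200:520]]),'b10.png')
P=cloud(c)
hsv=cv2.cvtColor(c['img'],cv2.COLOR_RGB2HSV); H,S,V=[hsv[...,i].astype(int) for i in range(3)]
fl=(S>60)&(abs(P[...,2]-6)<3)&(abs(P[...,0]-588)<95)&(abs(P[...,1]+217)<95)
print(P[fl].mean(0))
for n in ('scene','side'):
  for d in nets.tip_of('tray_box',n): print(n,np.round(d['point'],1),d['confidence'])
E
```

```text
[508.47771081 214.89285936 190.11440665] [3.14039523e+00 1.79018524e-03 2.93802118e+00] [-0.50774808 -0.48546351 -0.00367041] 0.43860534084308767
[ 593.66271511 -212.99494818    6.14950063]
scene [ 587.  -216.8   -2.6] 0.59
side [ 587.2 -213.9   -2.4] 0.73
```

View pics/b10.png

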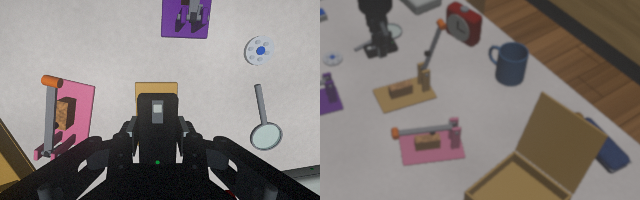

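The remote is held level with the switch up (160,125 in the left half), and the clamp arm stays open (right half, (435,45)). Carrying it to the tray.

```bash
python3 -c "
from h import *
print(rel([574,-218,185],-171.7))"
```

```text
[-3.8000e-01 -1.0251e+00  8.0000e-03 -6.0000e-04 -1.0000e-03 -3.3330e-01]
```

Call:
carry_out(increments=[[[-0.02, -0.08, 0, 0, 0, -0.05], [-0.07, -0.18, 0, 0, 0, -0.1], [-0.11, -0.28, 0, 0, 0, -0.16], [-0.15, -0.38, 0, 0, 0, -0.22], [-0.18, -0.48, 0, 0, 0, -0.28]]])

```text
clock: 9.33
eef_pos: [539.8, 15.9, 187.8]
tcp_rot: [3.142, -0.001, -3.049]
contact_force: [0.9, 0.2, -0.8]
opening: 0.434
```

```bash
python3 -c "
from h import *
s=sense();print(s['eef_pos'],s['opening'],rel([574,-218,185],-171.7))"
```

```text
[539.75468974  15.92389908 187.7954577 ] 0.4342868744369746 [-0.0312 -0.5902  0.0069  0.     -0.0011 -0.05  ]
```

Call:
carry_out(increments=[[[-0.005, -0.09, 0, 0, 0, -0.02], [-0.01, -0.18, 0, 0, 0, -0.04], [-0.015, -0.27, 0, 0, 0, -0.05], [-0.02, -0.36, 0, 0, 0, -0.05], [-0.025, -0.45, 0.005, 0, 0, -0.05]]])

```text
clock: 9.75
eef_pos: [565.3, -162.7, 185.8]
tcp_rot: [3.141, -0.001, -3.001]
contact_force: [0.5, 0.0, -0.2]
opening: 0.435
```

Call:
carry_out(increments=[[[-0.004, -0.07, 0, 0, 0, 0], [-0.007, -0.12, 0, 0, 0, 0], [-0.008, -0.14, 0, 0, 0, 0], [-0.008, -0.14, 0, 0, 0, 0]]])

```text
clock: 10.08
eef_pos: [576.3, -217.2, 185.6]
tcp_rot: [3.141, -0.001, -3.002]
contact_force: [0.6, 0.3, -0.5]
opening: 0.437
```

```bash
python3 - <<'E'
from h import *
s=sense();print(s['eef_pos'],s['tcp_rot'],s['opening'],rel([574,-218,100],-171.7))
c=optics.grab_frame('wrist'); save(c['img'],'wrist11.png'); P=cloud(c)
hsv=cv2.cvtColor(c['img'],cv2.COLOR_RGB2HSV); H,S,V=[hsv[...,i].astype(int) for i in range(3)]
m=(S>60)&(P[...,2]>33)&(P[...,2]<46)&(P[...,0]>450)&(P[...,1]<-100); q=P[m]; print('rim',len(q),q.min(0),q.max(0),cv2.minAreaRect(q[:,:2].astype(np.float32)))
c=optics.grab_frame('side'); save(c['img'],'side11.png')
E
```

```text
[ 576.34661984 -217.21798518  185.56975567] [ 3.14106261e+00 -1.40506783e-03 -3.00245604e+00] 0.43668187593644403 [ 0.0058 -0.0012  0.2139  0.0005 -0.0013 -0.0055]
rim 4945 [ 450.71866526 -528.97459734   33.00361208] [ 754.92259252 -124.70102339   45.99929419] ((624.9905395507812, -317.208251953125), (386.1230163574219, 312.3775634765625), 82.47136688232422)
```

View pics/wrist11.png

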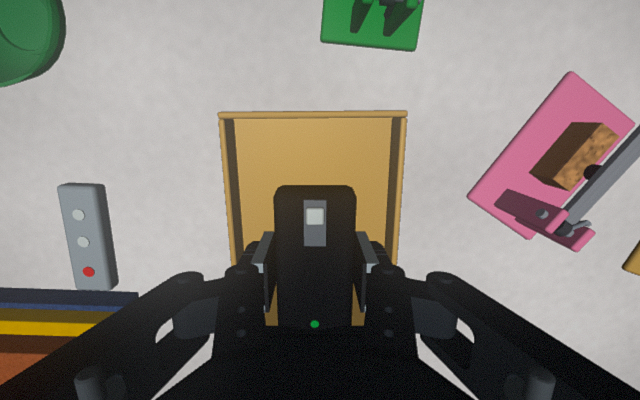

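View pics/side11.png

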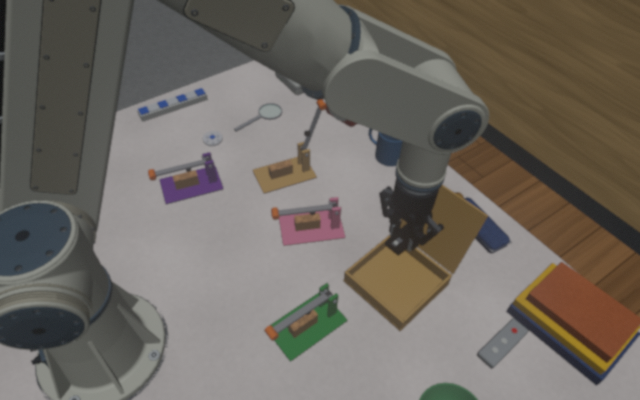

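The tray walls (u = 222 and 405 at the front rim) are centred on the remote (314,255), edges parallel and switch up. Descending.

Call:
carry_out(increments=[[[0.006, 0, 0.06, 0, 0, 0], [0.006, 0, 0.13, 0, 0, 0], [0.006, 0, 0.2, 0, 0, 0], [0.006, 0, 0.27, 0, 0, 0], [0.006, 0, 0.31, 0, 0, 0]]])

```text
clock: 10.6
eef_pos: [572.5, -213.5, 60.0]
tcp_rot: [3.139, -0.003, -2.999]
contact_force: [-0.4, 0.2, -1.9]
opening: 0.435
```

Call:
carry_out(increments=[[[0, 0, 0, 0, 0, 0], [0, 0, 0, 0, 0, 0]]])

```text
clock: 10.77
eef_pos: [573.6, -214.3, 62.4]
tcp_rot: [3.14, -0.002, -2.999]
contact_force: [0.1, -0.5, 0.4]
opening: 0.436
```

```bash
python3 - <<'E'
from h import *
s=sense();print(s['eef_pos'],s['tcp_rot'],s['opening'],s['contact_force'])
c=optics.grab_frame('wrist'); save(c['img'],'wrist12.png'); P=cloud(c)
for r_ in range(0,200,6): print(r_,P[r_,315].round(0),end=';')
print(); print([P[r_,285].round(1) for r_ in range(200,300,20)])
c=optics.grab_frame('side'); save(cv2.resize(c['img'][160:340,320:560],(800,600)),'side12.png')
E
```

```text
[ 573.57521599 -214.31901528   62.39524769] [ 3.14034364e+00 -1.94244983e-03 -2.99887566e+00] 0.43587241852278635 [ 0.11334954 -0.49851062  0.41788256]
0 [ 449. -231.    0.];6 [ 452. -230.    1.];12 [ 455. -230.    1.];18 [ 457. -229.   -0.];24 [ 460. -229.    0.];30 [ 463. -229.   -1.];36 [ 466. -228.   -1.];42 [ 469. -228.    1.];48 [ 472. -227.   -1.];54 [ 475. -227.    0.];60 [ 478. -226.    0.];66 [ 482. -226.    0.];72 [ 485. -225.    1.];78 [ 488. -225.    2.];84 [ 491. -224.    1.];90 [ 495. -224.    1.];96 [ 498. -223.    2.];102 [ 501. -223.    0.];108 [ 505. -223.   -0.];114 [ 508. -222.   40.];120 [ 511. -222.   39.];126 [ 515. -221.    6.];132 [ 518. -221.    6.];138 [ 521. -220.    6.];144 [ 525. -220.    7.];150 [ 528. -219.    7.];156 [ 532. -219.    6.];162 [ 536. -218.    6.];168 [ 539. -218.    7.];174 [ 543. -217.    6.];180 [ 546. -217.    7.];186 [ 541. -217.   48.];192 [ 542. -217.   56.];198 [ 544. -217.   56.];
[array([ 546.7, -230. ,   57.6]), array([ 556. , -228.9,   57.5]), array([ 565.2, -227.7,   58.6]), array([ 576. , -226.6,   56.9]), array([ 586.5, -225.4,   56.9])]
```

View pics/side12.png

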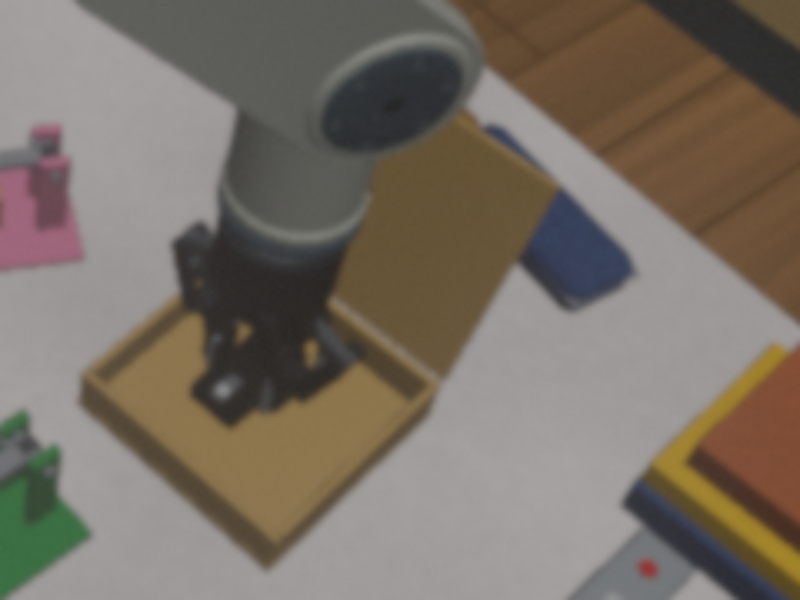

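View pics/wrist12.png

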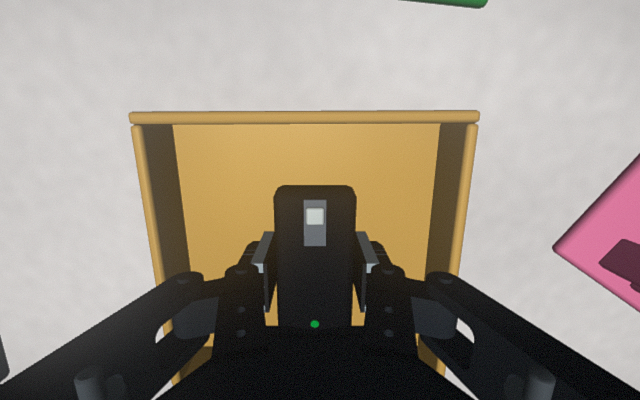

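The remote is well inside the walls (front rim at row 116, walls at u = 150 and 465). Its top is at about 57 mm, so its underside is about 35 mm above the floor. Lowering slowly.

Call:
carry_out(increments=[[[0, 0, 0.025, 0, 0, 0], [0, 0, 0.05, 0, 0, 0], [0, 0, 0.065, 0, 0, 0], [0, 0, 0.075, 0, 0, 0], [0, 0, 0.08, 0, 0, 0]]])

```text
clock: 11.28
eef_pos: [573.6, -215.7, 30.0]
tcp_rot: [3.141, -0.001, -3.0]
contact_force: [0.3, -0.6, -0.9]
opening: 0.434
```

Call:
carry_out(increments=[[[0, 0, 0, 0, 0, 0], [0, 0, 0, 0, 0, 0]]])

```text
clock: 11.45
eef_pos: [574.1, -215.9, 30.8]
tcp_rot: [3.141, -0.0, -3.0]
contact_force: [0.1, 0.4, -0.5]
opening: 0.436
```

```bash
python3 - <<'E'
from h import *
s=sense();print(s['eef_pos'],s['tcp_rot'],s['opening'],s['contact_force'])
c=optics.grab_frame('wrist'); P=cloud(c)
print(np.median(P[205:300,280:298,2]), np.median(P[150:175,290:340,2]))
E
```

```text
[ 574.1295135  -215.86262992   30.8467961 ] [ 3.14145077e+00 -2.00485511e-04 -3.00032590e+00] 0.43588590260599164 [ 0.11748678  0.37361264 -0.49991601]
25.993697636992934 6.546571651338962
```

Call:
carry_out(increments=[[[0, 0, 0.003, 0, 0, 0], [0, 0, 0.006, 0, 0, 0], [0, 0, 0.008, 0, 0, 0], [0, 0, 0.008, 0, 0, 0]]])

```text
clock: 11.83
eef_pos: [574.1, -215.8, 27.7]
tcp_rot: [3.142, -0.0, -3.0]
contact_force: [0.0, -0.6, -0.4]
opening: 0.436
```

```bash
python3 - <<'E'
from h import *
c=optics.grab_frame('wrist'); P=cloud(c)
s=sense();print(s['eef_pos'],s['tcp_rot'],s['opening'],s['contact_force'])
print(np.median(P[205:300,280:298,2]), np.median(P[150:175,290:340,2]))
E
```

```text
[ 574.10494625 -215.80063917   27.71798468] [ 3.14157131e+00 -6.46387990e-05 -3.00015707e+00] 0.4342966589171157 [-0.06500041  0.77804824 -0.74844802]
22.811662340413942 6.516388420456862
```

Call:
carry_out(increments=[[[0, 0, 0.001, 0, 0, 0], [0, 0, 0.002, 0, 0, 0], [0, 0, 0.002, 0, 0, 0]]])

```text
clock: 12.13
eef_pos: [574.2, -215.8, 27.3]
tcp_rot: [-3.142, 0.0, -3.0]
contact_force: [-1.4, 0.2, 5.1]
opening: 0.434
```

Call:
carry_out(increments=[[[0, 0, 0, 0, 0, 0], [0, 0, 0, 0, 0, 0]]])

```text
clock: 12.3
eef_pos: [574.2, -215.9, 27.3]
tcp_rot: [-3.141, 0.0, -3.0]
contact_force: [-2.5, 0.2, 5.8]
opening: 0.435
```

An upward force of about 5 N shows the remote has touched the floor. Releasing with a partial opening.

Call:
carry_out(increments=[[[0, 0, 0, 0, 0, 0], [0, 0, 0, 0, 0, 0], [0, 0, 0, 0, 0, 0], [0, 0, 0, 0, 0, 0], [0, 0, 0, 0, 0, 0]]], hand=0.25)

```text
clock: 12.72
eef_pos: [574.1, -215.8, 26.8]
tcp_rot: [3.142, -0.0, -3.0]
contact_force: [0.0, 0.1, 0.4]
opening: 0.753
```

```bash
python3 - <<'E'
from h import *
c=optics.grab_frame('wrist'); save(c['img'],'wrist13.png')
s=sense();print(s['eef_pos'],s['opening'],s['contact_force'])
E
```

```text
[ 574.13074937 -215.8275873    26.84838993] 0.7476213296172011 [0.25993513 1.04107111 0.2372835 ]
```

View pics/wrist13.png

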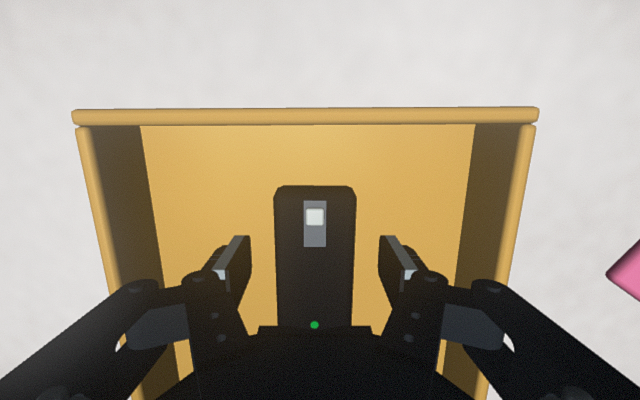

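The fingers are clear on both sides (pads at u = 245 and 385) and the remote lies on the floor at (315,255). Retreating upward.

Call:
carry_out(increments=[[[0, 0, -0.03, 0, 0, 0], [0, 0, -0.09, 0, 0, 0], [0, 0, -0.17, 0, 0, 0], [0.02, 0, -0.26, 0, 0, 0], [0.04, 0, -0.34, 0, 0, 0]]])

```text
clock: 13.18
eef_pos: [558.4, -218.1, 165.5]
tcp_rot: [-3.141, 0.001, -3.0]
contact_force: [0.4, -0.8, 0.9]
opening: 0.749
```

Call:
carry_out(increments=[[[0.1, 0, -0.04, 0, 0, 0], [0.2, 0, -0.08, 0, 0, 0], [0.25, 0, -0.1, 0, 0, 0], [0.25, 0, -0.1, 0, 0, 0], [0.25, 0, -0.1, 0, 0, 0]]])

```text
clock: 13.6
eef_pos: [459.0, -232.6, 204.7]
tcp_rot: [-3.14, 0.002, -3.002]
contact_force: [-0.1, -0.4, 0.6]
opening: 0.751
```

Call:
carry_out(increments=[[[0, 0, 0, 0, 0, 0], [0, 0, 0, 0, 0, 0], [0, 0, 0, 0, 0, 0]]])

```text
clock: 13.85
eef_pos: [460.0, -232.0, 202.5]
tcp_rot: [3.141, -0.0, -3.0]
contact_force: [-1.1, 0.2, 0.3]
opening: 0.75
```

```bash
python3 - <<'E'
from h import *
s=sense();print(s['eef_pos'],s['opening'],s['contact_force'])
c=optics.grab_frame('side'); save(c['img'],'side14.png'); P=cloud(c)
c2=optics.grab_frame('scene'); save(c2['img'],'scene14.png')
m=(c['img'].max(2)<70)&(abs(P[...,0]-588)<75)&(abs(P[...,1]+217)<75)&(P[...,2]<45)
q=P[m]; print(len(q),np.percentile(q[:,2],[5,25,50,75,95]),cv2.minAreaRect(q[q[:,2]>18][:,:2].astype(np.float32)))
t=q[(q[:,2]>18)]; A=np.c_[t[:,:2],np.ones(len(t))]; k=np.linalg.lstsq(A,t[:,2],rcond=None)[0]; print('tilt deg',np.degrees(np.arctan(np.hypot(*k[:2]))))
for n in ('scene','side'):
  for d in nets.tip_of('remote',n): print(n,np.round(d['point'],1),d['confidence'])
for cc in (c,c2):
  P=cloud(cc);hsv=cv2.cvtColor(cc['img'],cv2.COLOR_RGB2HSV); H,S=hsv[...,0],hsv[...,1]
  o=(S>170)&(H<14)&(P[...,2]>150)&(abs(P[...,1]-180)<60)&(P[...,0]>560); print('bar',o.sum(),P[o].mean(0))
E
```

```text
[ 459.98508079 -231.97973653  202.53311039] 0.7496259692273922 [-1.14680782  0.24534282  0.29658588]
344 [18.29411739 20.49850272 21.80653073 22.93737433 24.99071302] ((574.3692016601562, -217.92221069335938), (73.67436218261719, 36.17432403564453), 3.495506525039673)
tilt deg 0.2588956802395991
scene [ 579.7 -214.2   10.3] 0.55
side [ 574.6 -214.8    5.3] 0.92
bar 0 [nan nan nan]
bar 80 [664.40737876 175.0952584  203.33940434]<stdin>:12: RuntimeWarning: Mean of empty slice.
  ret = um.true_divide(
```

View pics/side14.png

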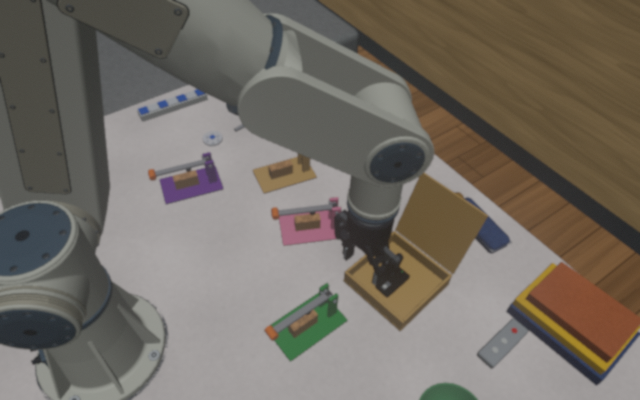

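The remote lies flat in the tray at (392,283): top at about 22 mm, tilt 0.3°. The bar is at (664,175,203), which puts the arm at its open stop. The robot touches nothing, so I'm handing in.

```bash
python3 -c "
from h import *
print(r.sign_off())"
```

```text
the job is handed in; nothing more can be done
None
```

The job is handed in at about 14 s on the robot's clock. The clamp arm stands open and the black remote lies flat in the bamboo tray, switch side up. No verdict was reported.

**What I did:** I gripped the orange bar of the bamboo stand and swung the arm to about 1.4 rad. When I let go, it went to its stop with the remote still on the pedestal. I then gripped the remote by its long sides and carried it level to the tray. I lowered it until it touched the floor (about 5 N), released it, and backed the gripper away.

**Last checks:**
- **Remote:** it is near (574, -217) mm, about 15 mm from the tray centre. Its top is about 22 mm high, which puts the underside on the 6 mm floor, and its tilt is about 0.3°.
- **Clamp arm:** the scene camera puts the bar at (664, 175, 203) mm, which matches the 1.9 rad stop. The side camera could not confirm this because the robot blocked its view.
- **Disagreements:** the network's scene reading for the remote (580, -214, 10) differed by about 6 mm from the depth measurement. Early estimates of the stand differed by about 4 mm between cameras, so I used the closer wrist view.

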